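# Sweep the lock fixings off the sorting tray into the catch pan

### The job

Clear the sorting tray: with your fingertips, sweep the two hex nuts and the two brass collars across the white surface and out through the gap in its rim, so that all four drop into the steel catch pan. Push them along the surface; do not pick up or lift any of them. Leave the brass lock cylinder and the vial standing where they are on the tray, and do not disturb the loupe and the jar beside it.

Things in the scene. Friction and masses are not known exactly. Their poses are not given: they have to be found in the camera images.
- tray: fixed illuminated sorting tray: flat white surface 60 mm above the bench, 348 x 254 mm inside an aluminium rim that stands 15 mm above the surface and is 6 mm thick. Outside it measures 360 mm along its own x and 266 mm along its own y. The rim runs all round except for one gap, 120 mm wide, in the middle of its +y side (the outlet). The steel catch pan hooks on below that gap and moves with the tray. Origin: centre of the tray's underside, at bench height; z up
- outlet (a point): middle of the outlet gap, on the outer edge of the tray, at the height of the white surface (60 mm above the bench). x runs along the edge (the gap extends 60 mm either way, bounded by the rim ends), +y points straight outward over the pan. There is no sill: the surface runs out level to this edge
- pan (a point): centre of the inner floor of the steel catch pan, 3 mm above the bench and 57 mm below the sorting surface. Inside, the pan is 160 mm along x and 90 mm along y (from the tray's edge outward, +y away from the tray); its other three walls are 3 mm thick and reach 35 mm above the bench, so lower than the sorting surface. Its axes are those of the tray
- nut1_center (a point): one of the four fixings to sweep: dark steel hexagon nut lying flat on the white sorting surface; 19 mm across flats, 22 mm across corners, 10 mm thick, 12 mm hole, about 17 g; the point is its centre, 5 mm above the surface it lies on
- nut2_center (a point): the second nut, alike: dark steel hexagon nut lying flat on the white sorting surface; 19 mm across flats, 22 mm across corners, 10 mm thick, 12 mm hole, about 17 g; the point is its centre, 5 mm above the surface it lies on
- collar1_center (a point): one of the four fixings to sweep: plain round brass spacer collar (a short thick tube) lying flat on the white sorting surface; 24 mm outside diameter, 13 mm bore, 12 mm high, about 33 g; the point is its centre, 6 mm above the surface it lies on
- collar2_center (a point): the second collar, alike: plain round brass spacer collar (a short thick tube) lying flat on the white sorting surface; 24 mm outside diameter, 13 mm bore, 12 mm high, about 33 g; the point is its centre, 6 mm above the surface it lies on
- lock_cylinder: bystander: the brass lock cylinder under examination, standing upright on the sorting surface among the fixings; 34 mm diameter at its foot, 29 mm above that, 39 mm high, with a flat steel cam on top that reaches 17 mm from its axis; 160 g, not fastened. Origin at the centre of its underside
- vial: bystander: small amber glass vial with a white cap standing on the sorting surface in a far corner from the outlet; 22 mm diameter, 45 mm high. Origin at the centre of its underside
- loupe: bystander: black stand loupe on the bench beside the tray, on the side away from the outlet; 42 mm diameter, 40 mm high. Origin at the centre of its underside
- jar: bystander: glass specimen jar with lid on the bench beside the tray, on the side away from the outlet; 52 mm diameter, 60 mm high. Origin at the centre of its underside

How it is judged:
By the outcome, as a careful person would: the job done as asked, in the order asked, and still so for the second after the job is handed in, with the robot touching nothing.
It also fails if it takes over 58 s, if anything falls off the work surface, if the arm or the gripper's body presses on something with over 40 N, if the wrist force passes 120 N, or if a joint passes its speed limit or range.

### The arm

A 6-joint arm with a two-finger parallel gripper is mounted at the origin on the work surface. World frame = base frame: x ahead of the robot, y to its left, z up, the work surface at z = 0. Lengths are in m, angles in rad, forces in N, time in s.
With the tool pointing down it reaches from about 0.25 to 0.725 m from the base axis. Payload 4 kg.
Tool frame: the origin (TCP) lies where the fingers leave the gripper's body, on its centre line; the fingertips stand 73 mm ahead of it and the grasp point (between the pads) lies 54 mm ahead of it (bot.tip_reach is the z of the fingertips in the tool frame, in m); z points along the fingers, x is the direction in which the jaws open and shut, and the axes are right-handed (so a half turn about z gives the same grasp; the last joint's range is limited). The gripper opens to 85 mm and grips with 20 to 120 N. Pads are 22 mm wide; open, the fingers measure 114 mm over their backs; the gripper's body (76 mm by 85 mm) begins 54 mm behind the grasp point. The pads swing forward as they close: fully open they stand 13 mm farther back than shut.
Start: joints at [1.141, 0.241, 0.005, 1.335, 0, 1.571], TCP at [0.208, 0.455, 0.304] pointing down, gripper open.
Joint ranges: [-2.72, 2.72], [-1.05, 1.87], [-1.09, 1.28], [-1.99, 2.15], [-1.42, 1.44], [-3.14, 3.14]. Speed limits (rad/s): [2.79, 2.79, 3.14, 3.14, 3.14, 3.14].

### API

Orientations are given as a unit quaternion [x, y, z, w].
In Python, from workcell import bot, vision, job_done gives the robot as it stands.
- The arm moves only by the tool drive_tool, never from a script. Its argument "steps" is one flat list of numbers, 7 for each row, row after row: the shift along the tool's x, y, z in m, then the turn, a rotation vector about the tool's x, y, z in degrees, then the closure, from -1 (fully open) to 1 (shut). A call has 1 to 8 rows; each row shifts and turns the commanded pose from where the row before left it, along the tool's axes as they then stand; what a row does not reach is not made up. A row lasts 1/12 s, in which the tool goes at most 41.7 mm and 7.16 degrees, less where a joint would pass 70% of its speed; a pose out of reach is approached as far as the arm can. A call is refused whole if a number of a shift passes 0.0417 or a number of a turn 7.16, either way. A call with a gripper value outside its range is refused whole. The fingers move at their own pace and stop on an object; the grip force is fixed at half the most. Time passes only in rows, so rows that do not move let the fingers close. It gives the time, the measured TCP pose, the force and the opening at its end, in the units of the state.
- bot.get_obs(): the state, without advancing time (a new reading comes with each control period).
- vision.camera(name): name is "side" or "top"; returns (picture, depth): 480x640x3 uint8, red, green, blue; 480x640 float32, m along the optical axis (not along the pixel's ray), 0 where there is no reading.
- vision.camera_model(name): a dict with "mtx" (3x3 intrinsics, pixels), "rvec" (rotation vector, rad) and "tvec" (3), from world to camera coordinates, as OpenCV has them. Camera axes: x right, y down, z forward; pixel columns grow to the right and rows downward; lengths in m; the calibration is good to about 2 mm. A picture is of the moment at which its call begins. camera_model takes no time and is no camera call.
- job_done(): hands the job in, once; it reports no verdict.
The state is a dict: "clock": time; "joint_pos": joint angles; "joint_vel": joint speeds; "tau": joint torques, N m; "eef_pos": TCP position; "tool_rot": TCP orientation; "ft_force": force on the tool from outside, world axes, zero at the start; "ft_torque": the same for the moment, N m; "grip_width": finger opening in m.
Only numpy, scipy, OpenCV 4.12 (cv2) and the standard library are available. Lean on these libraries where they do the work, as an engineer would, in place of code of your own. Each camera call takes 0.05 s, during which the arm holds its last target.

## Working session

There is one attempt and no reset: what is moved stays moved. The work goes in short steps, Python scripts to look and compute and a tool call to move; the robot and the scene stay as the last step left them, time stands still between calls to the robot, and variables do not carry over. Pictures are saved under pics/ and viewed, and the job is handed in when it is done.

Besides the shell and the picture viewer there is one more tool, called after "Call:" by a JSON object that holds its "name" and its "arguments". drive_tool: Moves the arm, as the interface text tells. Its arguments: {"type":"object","properties":{"steps":{"type":"array"}},"required":["steps"]}

```bash
mkdir -p pics; ls; python3 - <<'E'
from workcell import bot, vision
import cv2, numpy as np
for n in("top","side"):
    p,d=vision.camera(n); cv2.imwrite(f"pics/{n}0.png",p[:,:,::-1]); np.save(f"{n}_d0.npy",d); np.save(f"{n}_p0.npy",p)
    print(n,vision.camera_model(n))
o=bot.get_obs(); print(o["clock"],o["eef_pos"],o["tool_rot"],o["grip_width"],bot.tip_reach)
E
```

```text
pics
top {'mtx': array([[476.95403501,   0.        , 315.80210792],
       [  0.        , 476.95403501, 235.901578  ],
       [  0.        ,   0.        ,   1.        ]]), 'rvec': array([ 2.09227779, -2.14133673,  0.191496  ]), 'tvec': array([-0.03909694,  0.58276133,  0.65135571])}
side {'mtx': array([[516.47181755,   0.        , 311.45938695],
       [  0.        , 516.47181755, 240.94210467],
       [  0.        ,   0.        ,   1.        ]]), 'rvec': array([ 2.10999549, -0.78539065,  0.36787108]), 'tvec': array([-0.48973478,  0.27517599,  0.5118772 ])}
0.1 [0.20816145 0.45413746 0.30311853] [ 8.41624407e-01  5.40062494e-01 -7.79940506e-04  5.01438823e-04] 0.08540594497302596 0.0726
```

View pics/top0.png

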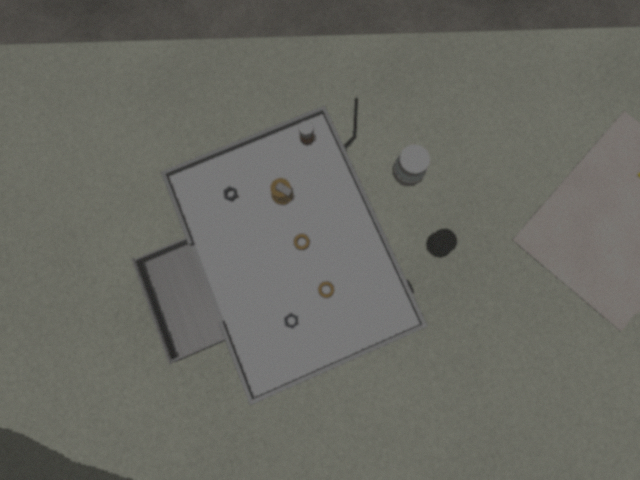

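View pics/side0.png

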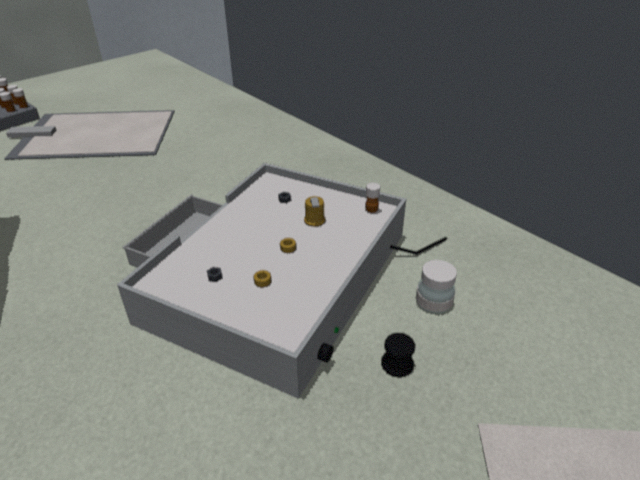

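The top view shows the tray with the outlet at its left edge, roughly (207,285). The nuts are at (231,194) and (291,321), the collars at (302,242) and (326,290), the lock at (282,191) and the vial at (307,136). The jar and loupe are to the right of the tray.

```bash
cat > h.py <<'E'
import numpy as np, cv2
from workcell import bot, vision
def ray(n,uv,z):
    m=vision.camera_model(n);R=cv2.Rodrigues(m["rvec"])[0];t=m["tvec"]
    q=cv2.undistortPoints(np.array([[uv]],float),m["mtx"],None)[0,0]
    d=R.T@np.array([q[0],q[1],1]);c=-R.T@t
    return c+d*(z-c[2])/d[2]
def proj(n,P):
    m=vision.camera_model(n);return cv2.projectPoints(np.array(P,float).reshape(-1,3),m["rvec"],m["tvec"],m["mtx"],None)[0].reshape(-1,2)
E
cat > m.py <<'E'
from h import *
c=[ray("top",p,.075) for p in [(323,111),(167,174),(253,398),(421,323)]]
print(np.round(c,4))
for i in range(4): print(np.linalg.norm(c[i]-c[(i+1)%4]))
o=sum(c)/4
x=(c[2]-c[1])+(c[3]-c[0]); y=(c[1]-c[0])+(c[2]-c[3])
ax=np.arctan2(x[1],x[0]);ay=np.arctan2(y[1],y[0]);print(o,np.degrees([ax,ay]))
for n,uv,z in [("top",(231,194),.07),("top",(291,321),.07),("top",(302,242),.072),("top",(326,290),.072),("top",(282,189),.098),("top",(307,130),.105)]: print(uv,ray(n,uv,z))
for n,uv,z in [("side",(285,197),.068),("side",(215,274),.068),("side",(288,244),.07),("side",(262,278),.07),("side",(315,200),.098),("side",(373,187),.105)]: print(uv,ray(n,uv,z))
E
python3 m.py
python3 - <<'E'
import cv2
p=cv2.imread("pics/top0.png")[95:405,130:430]
cv2.imwrite("pics/topz.png",cv2.convertScaleAbs(cv2.resize(p,(580,600),interpolation=cv2.INTER_CUBIC),alpha=1.5))
E
```

```text
[[ 0.7704 -0.0679  0.075 ]
 [ 0.6767  0.1658  0.075 ]
 [ 0.3566  0.0372  0.075 ]
 [ 0.4513 -0.1959  0.075 ]]
0.25176045475034387
0.344991128634138
0.25160798799598444
0.3438296548818299
[ 0.56378047 -0.01523012  0.075     ] [-158.12349883  111.98410213]
(231, 194) [0.64502148 0.07128348 0.07      ]
(291, 321) [ 0.45814943 -0.01523532  0.07      ]
(302, 242) [ 0.57001665 -0.03261024  0.072     ]
(326, 290) [ 0.50020512 -0.06543333  0.072     ]
(282, 189) [ 0.64240008 -0.0064707   0.098     ]
(307, 130) [ 0.72744245 -0.04374602  0.105     ]
(285, 197) [0.6469208  0.06908652 0.068     ]
(215, 274) [ 0.45908726 -0.01851006  0.068     ]
(288, 244) [ 0.57161316 -0.03407521  0.07      ]
(262, 278) [ 0.50049391 -0.06867765  0.07      ]
(315, 200) [ 0.64765926 -0.00537946  0.098     ]
(373, 187) [ 0.7308125 -0.0451038  0.105    ]
```

View pics/topz.png

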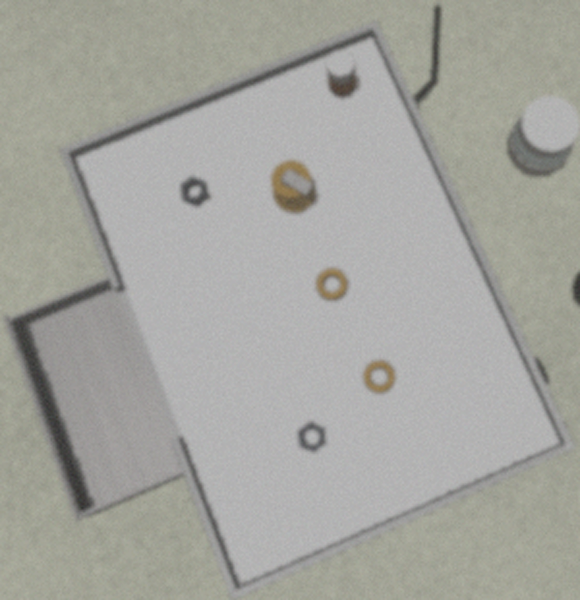

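Call:
{"name": "drive_tool", "arguments": {"steps": [0,0,0,0,0,6.2,0.72,0,0,0,0,0,6.2,0.72,0,0,0,0,0,6.2,0.72,0,0,0,0,0,6.2,0.72,0,0,0,0,0,6.2,0.72,0,0,0,0,0,6.2,0.72,0,0,0,0,0,6.2,0.72]}}

```text
clock: 0.68
eef_pos: [0.2082, 0.4542, 0.3034]
tool_rot: [0.982, 0.188, -0.0, 0.001]
ft_force: [0.2, -0.0, 0.9]
grip_width: 0.012
```

```bash
cat >> h.py <<'E'
from scipy.spatial.transform import Rotation as Ro
C=np.array([.564,-.015]);TH=np.radians(22);X=np.array([np.cos(TH),np.sin(TH)]);Y=np.array([-X[1],X[0]])
def tr(p): d=np.array(p[:2])-C; return np.array([d@X,d@Y])
def wh(*tg):
    o=bot.get_obs();R=Ro.from_quat(o["tool_rot"]);M=R.as_matrix();p=np.array(o["eef_pos"])
    print("t%.2f tray"%o["clock"],tr(p).round(4),"tipz %.4f"%(p[2]-.0726),"yaw-22: %.2f"%(np.degrees(np.arctan2(M[1,0],M[0,0]))-22),"tilt",M[:2,2].round(4),"w %.4f"%o["grip_width"],"F",np.round(o["ft_force"],1))
    for t in tg:
        w=np.r_[C+t[0]*X+t[1]*Y,t[2]+.0726]
        print(t,"tool shift",(M.T@(w-p)).round(4))
E
python3 -c "
from h import *
wh((0,-.056,.15),(0,-.056,.063))
for n,a,b in [('nut1',(.645,.0713),(.647,.069)),('nut2',(.458,-.0152),(.459,-.0185)),('col1',(.570,-.0326),(.5716,-.034)),('col2',(.500,-.0654),(.5005,-.0687)),('lock',(.6424,-.0065),(.6477,-.0054)),('vial',(.7274,-.0437),(.7308,-.0451))]: print(n,tr(a).round(4),tr(b).round(4))"
```

```text
t0.68 tray [-0.1541  0.5684] tipz 0.2308 yaw-22: -0.33 tilt [-0.0006 -0.0012] w 0.0120 F [ 0.2 -0.   0.9]
(0, -0.056, 0.15) tool shift [0.1578 0.6234 0.0812]
(0, -0.056, 0.063) tool shift [0.1579 0.6233 0.1682]
nut1 [0.1074 0.0497] [0.1084 0.0468]
nut2 [-0.0984  0.0395] [-0.0987  0.0361]
col1 [-0.001  -0.0186] [-0.0001 -0.0205]
col2 [-0.0782 -0.0228] [-0.079 -0.026]
lock [ 0.0759 -0.0215] [ 0.0812 -0.0225]
vial [ 0.1408 -0.0878] [ 0.1434 -0.0904]
```

Call:
{"name": "drive_tool", "arguments": {"steps": [0.0099,0.039,0.005,0,0,0,0.72,0.0099,0.039,0.005,0,0,0,0.72,0.0099,0.039,0.005,0,0,0,0.72,0.0099,0.039,0.005,0,0,0,0.72,0.0099,0.039,0.005,0,0,0,0.72,0.0099,0.039,0.005,0,0,0,0.72,0.0099,0.039,0.005,0,0,0,0.72,0.0099,0.039,0.005,0,0,0,0.72]}}

```text
clock: 1.35
eef_pos: [0.399, 0.193, 0.2635]
tool_rot: [0.982, 0.191, -0.0, 0.0]
ft_force: [0.2, 0.8, 0.1]
grip_width: 0.0118
```

Call:
{"name": "drive_tool", "arguments": {"steps": [0.0099,0.039,0.005,0,0,0,0.72,0.0099,0.039,0.005,0,0,0,0.72,0.0099,0.039,0.005,0,0,0,0.72,0.0099,0.039,0.005,0,0,0,0.72,0.0099,0.039,0.005,0,0,0,0.72,0.0099,0.039,0.005,0,0,0,0.72,0.0099,0.039,0.005,0,0,0,0.72,0.0099,0.039,0.005,0,0,0,0.72]}}

```text
clock: 2.02
eef_pos: [0.5893, -0.0667, 0.223]
tool_rot: [0.982, 0.19, -0.001, -0.0]
ft_force: [0.5, 0.1, -0.3]
grip_width: 0.0119
```

```bash
python3 -c "
from h import *
p,d=vision.camera('side');cv2.imwrite('pics/s1.png',p[:,:,::-1])
wh((0,-.056,.15),(0,-.056,.063))"
```

```text
t2.07 tray [ 0.0052 -0.0643] tipz 0.1485 yaw-22: -0.38 tilt [ 0.0014 -0.0045] w 0.0122 F [ 6.9 -3.6 -0.2]
(0, -0.056, 0.15) tool shift [-0.0052 -0.0083 -0.0016]
(0, -0.056, 0.063) tool shift [-0.0052 -0.0087  0.0854]
```

View pics/s1.png

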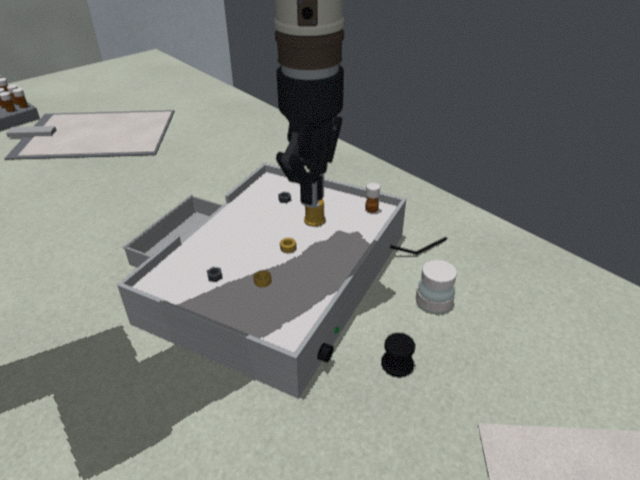

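Call:
{"name": "drive_tool", "arguments": {"steps": [0,0,0.02,0,0,0,0.72,0,0,0.02,0,0,0,0.72,0,0,0.02,0,0,0,0.72,0,0,0.015,0,0,0,0.72,0,0,0.01,0,0,0,0.72,0,0,0,0,0,0,0.72]}}

```text
clock: 2.57
eef_pos: [0.5868, -0.0645, 0.1359]
tool_rot: [0.982, 0.191, -0.003, -0.001]
ft_force: [-0.3, 0.2, -1.4]
grip_width: 0.0121
```

```bash
python3 -c "
from h import *
p,d=vision.camera('side');cv2.imwrite('pics/s2.png',cv2.resize(p[140:360,120:420,::-1],(800,587)))
wh((0,-.056,.063))"
```

```text
t2.62 tray [ 0.0034 -0.0549] tipz 0.0650 yaw-22: -0.02 tilt [-0.0033  0.0003] w 0.0117 F [0.5 0.1 0.2]
(0, -0.056, 0.063) tool shift [-0.0034  0.0011  0.002 ]
```

View pics/s2.png

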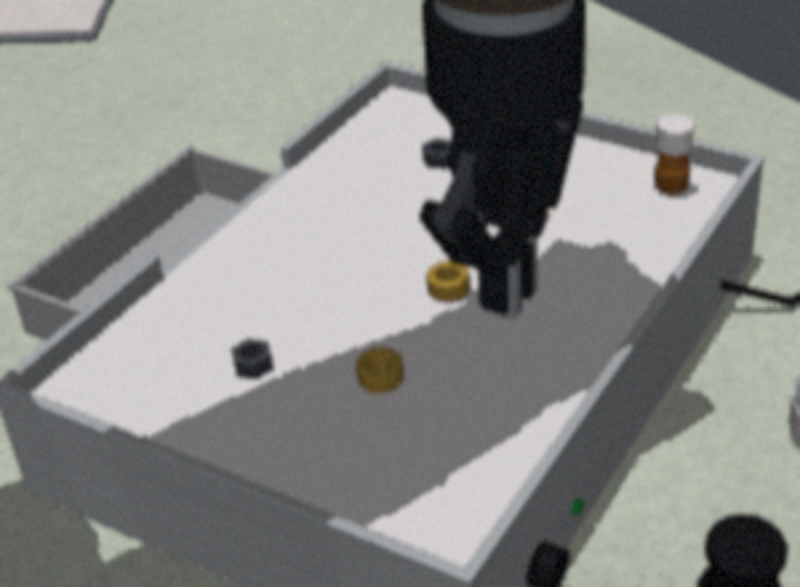

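Call:
{"name": "drive_tool", "arguments": {"steps": [-0.003,0,0.0015,0,0,0,0.72,0,-0.008,0,0,0,0,0.72,0,-0.012,0,0,0,0,0.72,0,-0.014,0,0,0,0,0.72,0,-0.014,0,0,0,0,0.72,0,-0.014,0,0,0,0,0.72,0,-0.014,0,0,0,0,0.72,0,-0.014,0,0,0,0,0.72]}}

```text
clock: 3.28
eef_pos: [0.5516, 0.0193, 0.1377]
tool_rot: [0.982, 0.191, 0.0, -0.0]
ft_force: [0.7, -1.0, 0.2]
grip_width: 0.012
```

```bash
python3 -c "
from h import *
p,d=vision.camera('side');cv2.imwrite('pics/s3.png',cv2.resize(p[140:360,120:420,::-1],(800,587)))
wh((0,.127,.063))"
```

```text
t3.33 tray [0.001  0.0388] tipz 0.0648 yaw-22: 0.16 tilt [-0.0015  0.0019] w 0.0118 F [-1.5  1.4 -0.4]
(0, 0.127, 0.063) tool shift [-0.0008 -0.0882  0.002 ]
```

View pics/s3.png

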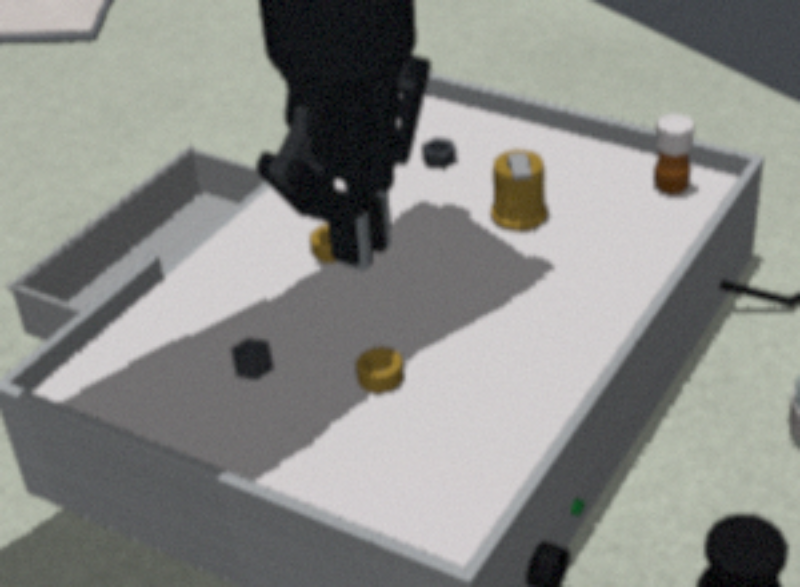

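Call:
{"name": "drive_tool", "arguments": {"steps": [0,-0.01,0.001,0,0,0,0.72,0,-0.014,0,0,0,0,0.72,0,-0.014,0,0,0,0,0.72,0,-0.014,0,0,0,0,0.72,0,-0.014,0,0,0,0,0.72,0,-0.013,0,0,0,0,0.72,0,-0.01,0,0,0,0,0.72,0,0,0,0,0,0,0.72]}}

```text
clock: 4.0
eef_pos: [0.518, 0.102, 0.1363]
tool_rot: [0.981, 0.192, -0.0, -0.0]
ft_force: [0.7, 0.0, 0.6]
grip_width: 0.012
```

```bash
python3 -c "
from h import *
p,d=vision.camera('side');cv2.imwrite('pics/s4.png',cv2.resize(p[140:360,120:420,::-1],(800,587)))
wh((0,.127,.063))"
```

```text
t4.05 tray [0.0013 0.1246] tipz 0.0638 yaw-22: 0.08 tilt [-0.0002 -0.0002] w 0.0119 F [ 0.2  0.9 -0.1]
(0, 0.127, 0.063) tool shift [-0.0013 -0.0024  0.0008]
```

View pics/s4.png

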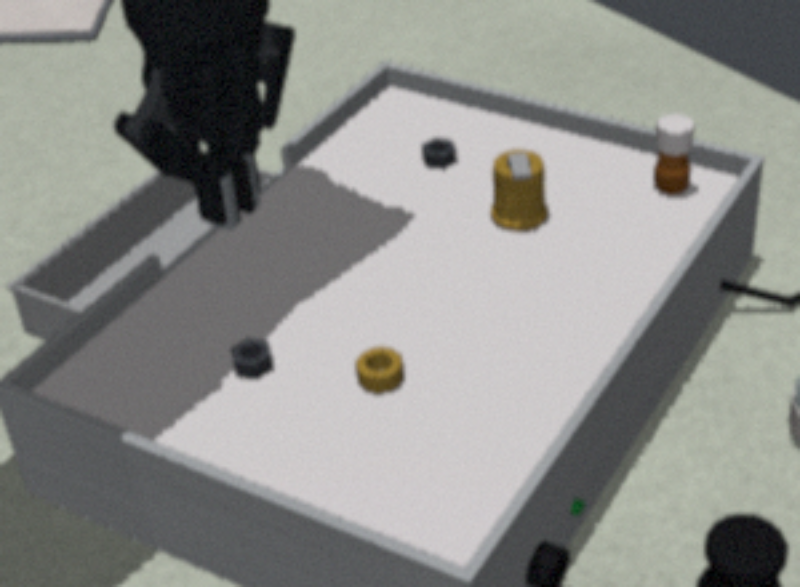

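Call:
{"name": "drive_tool", "arguments": {"steps": [0,-0.008,0,0,0,0,0.72,0,0,-0.02,0,0,0,0.72,0,0,-0.02,0,0,0,0,0.0267,0.0212,0,0,0,0,0,0.0267,0.0212,0,0,0,0,0,0.0267,0.0212,0,0,0,0,0,0.0267,0.0212,0,0,0,0,0,0,0,0,0,0,0,0]}}

```text
clock: 4.72
eef_pos: [0.652, 0.0663, 0.175]
tool_rot: [0.982, 0.189, 0.002, 0.001]
ft_force: [0.8, 0.7, 1.1]
grip_width: 0.0427
```

```bash
python3 -c "
from h import *
p,d=vision.camera('side');cv2.imwrite('pics/s5.png',cv2.resize(p[140:360,120:420,::-1],(800,587)))
wh((.108,.048,.061))"
```

```text
t4.77 tray [0.1097 0.0442] tipz 0.1022 yaw-22: -0.22 tilt [ 0.0003 -0.0002] w 0.0426 F [-0.4  0.1 -0.2]
(0.108, 0.048, 0.061) tool shift [-0.0018 -0.0038  0.0412]
```

View pics/s5.png

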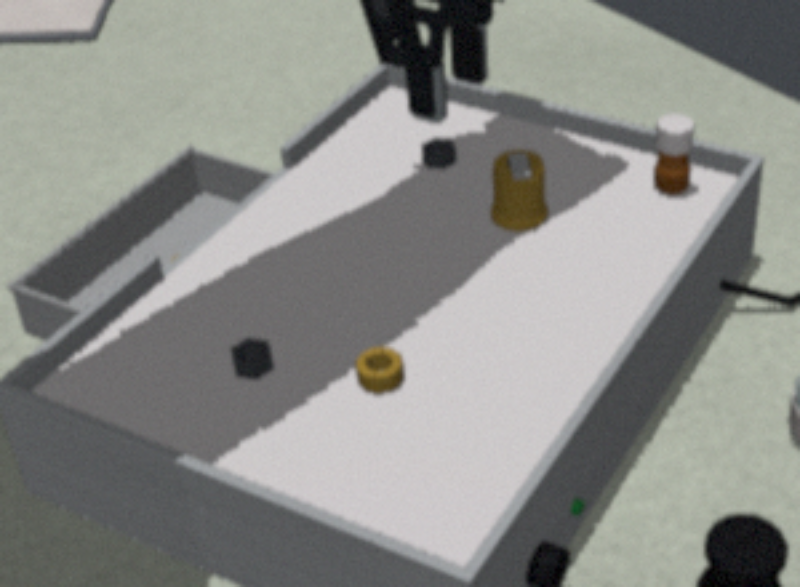

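Call:
{"name": "drive_tool", "arguments": {"steps": [-0.002,-0.004,0.01,0,0,0,0,0,0,0.015,0,0,0,0,0,0,0.015,0,0,0,0,0,0,0,0,0,0,0,-0.01,0,0,0,0,0,0,-0.012,0,0,0,0,0,0,-0.014,0,0,0,0,0,0]}}

```text
clock: 5.35
eef_pos: [0.6095, 0.0584, 0.1371]
tool_rot: [0.982, 0.191, 0.0, -0.0]
ft_force: [1.5, 0.2, -0.4]
grip_width: 0.0429
```

```bash
python3 -c "
from h import *
p,d=vision.camera('side');cv2.imwrite('pics/s6.png',cv2.resize(p[140:360,120:420,::-1],(800,587)))
wh((-.002,.048,.061))"
```

```text
t5.40 tray [0.0666 0.0511] tipz 0.0643 yaw-22: -0.06 tilt [-0.0035 -0.0008] w 0.0425 F [-4.4 -1.  -0. ]
(-0.002, 0.048, 0.061) tool shift [-0.0685  0.0032  0.0036]
```

View pics/s6.png

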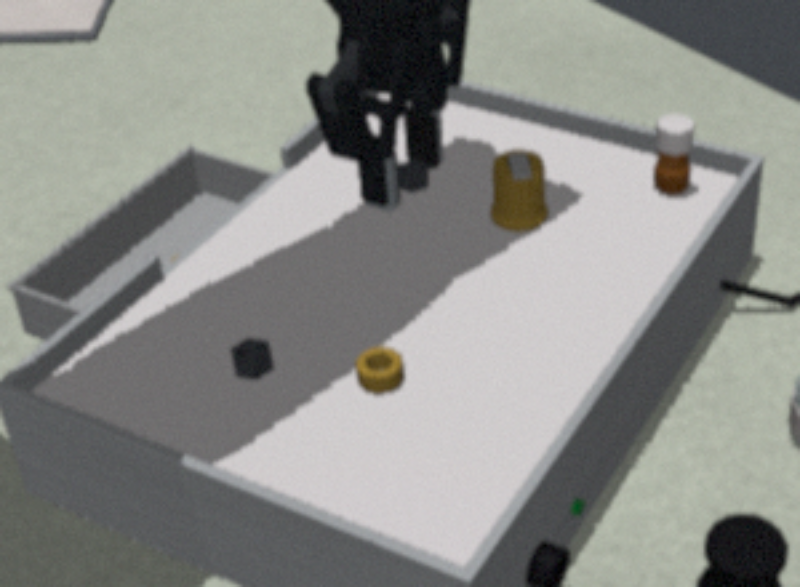

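Call:
{"name": "drive_tool", "arguments": {"steps": [-0.011,0.0015,0.001,0,0,0,0,-0.012,0.001,0,0,0,0,0,-0.012,0,0,0,0,0,0,-0.012,0,0,0,0,0,0,-0.01,0,0,0,0,0,0,-0.007,0,0,0,0,0,0,-0.003,0,0,0,0,0,0,0,0,0,0,0,0,0]}}

```text
clock: 6.07
eef_pos: [0.5485, 0.0308, 0.136]
tool_rot: [0.982, 0.19, 0.0, -0.0]
ft_force: [-0.4, -1.0, 0.2]
grip_width: 0.0426
```

```bash
python3 -c "
from h import *
p,d=vision.camera('side');cv2.imwrite('pics/s7.png',cv2.resize(p[140:360,120:420,::-1],(800,587)))
wh((-.002,.048,.061))"
```

```text
t6.12 tray [0.0034 0.0482] tipz 0.0634 yaw-22: -0.03 tilt [0.001  0.0001] w 0.0426 F [-0.4  0.3 -0.2]
(-0.002, 0.048, 0.061) tool shift [-0.0054  0.0002  0.0024]
```

View pics/s7.png

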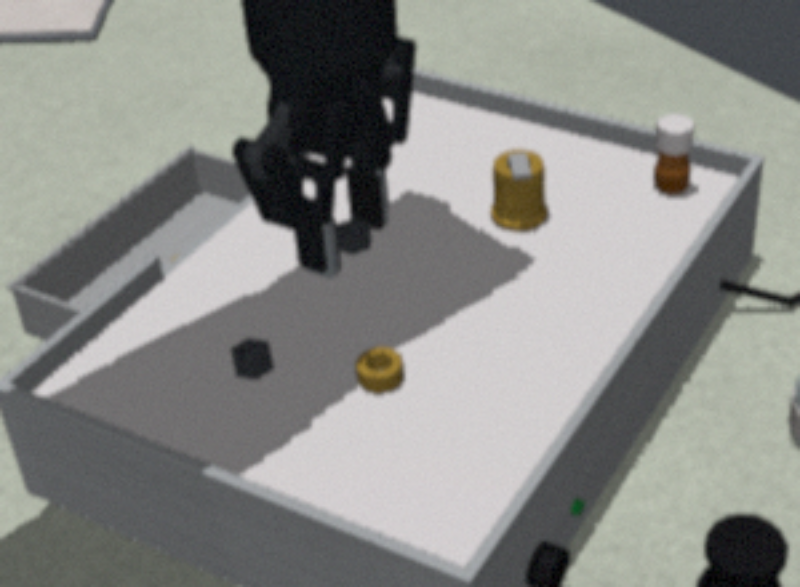

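Call:
{"name": "drive_tool", "arguments": {"steps": [0,0,-0.02,0,0,0,0,0,0,-0.02,0,0,0,0,0.0055,0.02,0,0,0,0,0,0.0055,0.022,0,0,0,0,0.72,0,0,0,0,0,0,0.72,0,0,0.015,0,0,0,0.72,0,0,0.015,0,0,0,0.72,0,0,0.01,0,0,0,0.72]}}

```text
clock: 6.78
eef_pos: [0.5745, -0.0037, 0.1341]
tool_rot: [0.982, 0.191, -0.001, -0.0]
ft_force: [-0.2, 1.6, -0.9]
grip_width: 0.0121
```

```bash
python3 -c "
from h import *
p,d=vision.camera('side');cv2.imwrite('pics/s8.png',cv2.resize(p[140:360,120:420,::-1],(800,587)))
wh((.012,.127,.0635))"
```

```text
t6.83 tray [0.014  0.0065] tipz 0.0608 yaw-22: -0.02 tilt [-0.0013  0.0002] w 0.0121 F [ 0.4  0.5 -1.2]
(0.012, 0.127, 0.0635) tool shift [-0.0021 -0.1205 -0.0026]
```

View pics/s8.png

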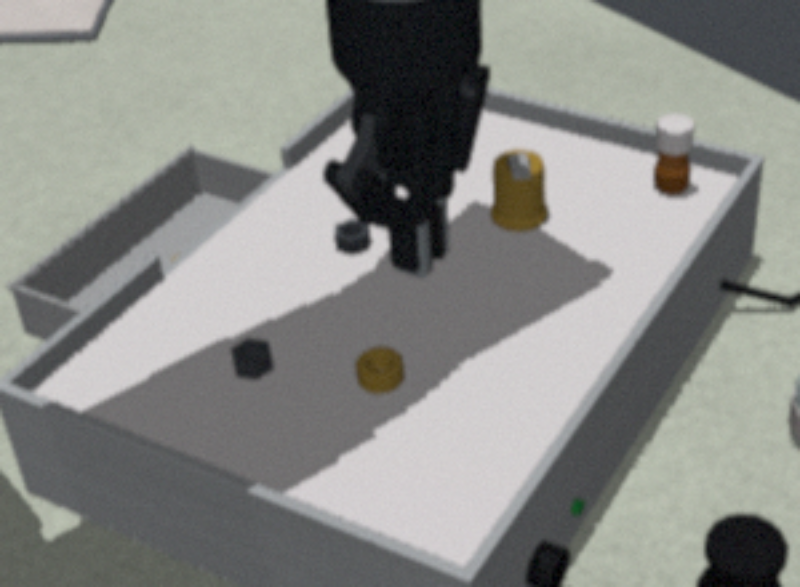

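```bash
python3 -c "
from h import *
print(tr(ray('side',(252,229),.065)), tr(ray('side',(120+380/2.667,140+370/2.667),.066)),tr(ray('side',(120+252/2.667,140+359/2.667),.065)))"
```

```text
[0.01319539 0.0495783 ] [-0.07624475 -0.02467943] [-0.09728068  0.03831345]
```

Call:
{"name": "drive_tool", "arguments": {"steps": [0,-0.008,-0.0015,0,0,0,0.72,0,-0.012,0,0,0,0,0.72,0,-0.014,0,0,0,0,0.72,0,-0.014,0,0,0,0,0.72,0,-0.014,0,0,0,0,0.72,0,-0.014,0,0,0,0,0.72,0,-0.014,0,0,0,0,0.72]}}

```text
clock: 7.42
eef_pos: [0.5403, 0.0813, 0.1371]
tool_rot: [0.982, 0.191, 0.0, -0.0]
ft_force: [-0.7, 0.3, 0.3]
grip_width: 0.012
```

```bash
python3 -c "
from h import *
p,d=vision.camera('side');cv2.imwrite('pics/s9.png',cv2.resize(p[140:360,120:420,::-1],(800,587)))
wh((.012,.127,.0635))"
```

```text
t7.47 tray [0.0139 0.1004] tipz 0.0644 yaw-22: 0.17 tilt [-0.0011  0.0019] w 0.0121 F [-1.4  0.5 -0.1]
(0.012, 0.127, 0.0635) tool shift [-0.0018 -0.0266  0.001 ]
```

View pics/s9.png

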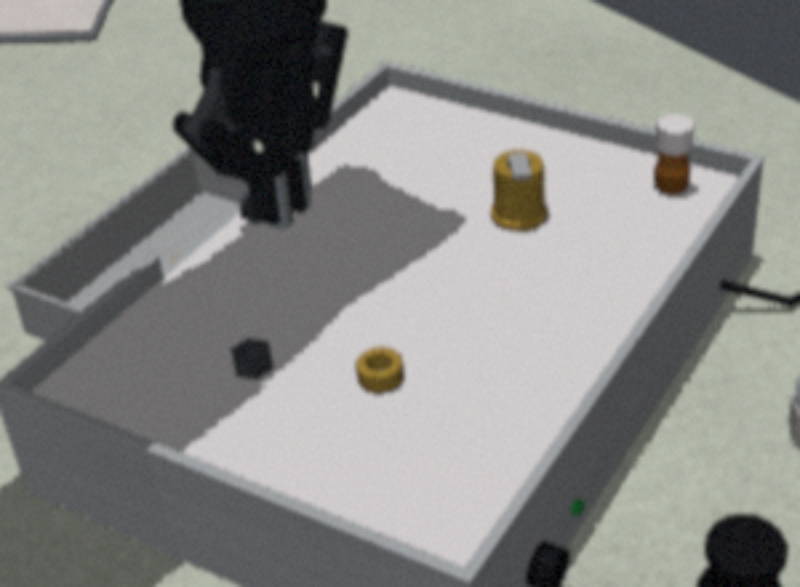

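Call:
{"name": "drive_tool", "arguments": {"steps": [0,-0.013,0,0,0,0,0.72,0,-0.013,0,0,0,0,0.72,0,-0.009,0,0,0,0,0.72,0,0,0,0,0,0,0.72,0,0,-0.02,0,0,0,0.72,0,0,-0.02,0,0,0,0.72]}}

```text
clock: 7.97
eef_pos: [0.5268, 0.1118, 0.176]
tool_rot: [0.982, 0.191, -0.002, 0.0]
ft_force: [0.2, -0.6, 0.2]
grip_width: 0.0121
```

Call:
{"name": "drive_tool", "arguments": {"steps": [-0.0224,0.0194,0,0,0,0,0,-0.0224,0.0194,0,0,0,0,0,-0.0224,0.0194,0,0,0,0,0,-0.0224,0.0194,0,0,0,0,0,-0.0224,0.0194,0,0,0,0,0,0,0,0,0,0,0,0,0,0,0,0,0,0,0]}}

```text
clock: 8.55
eef_pos: [0.4599, -0.0213, 0.1771]
tool_rot: [0.982, 0.189, 0.0, 0.0]
ft_force: [-0.5, -0.2, 0.9]
grip_width: 0.0426
```

```bash
python3 -c "
from h import *
p,d=vision.camera('side');cv2.imwrite('pics/s10.png',cv2.resize(p[140:360,120:420,::-1],(800,587)))
wh((-.098,.038,.062))"
```

```text
t8.60 tray [-0.0979  0.0336] tipz 0.1046 yaw-22: -0.13 tilt [0.001  0.0002] w 0.0425 F [0.  0.4 0.5]
(-0.098, 0.038, 0.062) tool shift [-0.0002 -0.0044  0.0426]
```

View pics/s10.png

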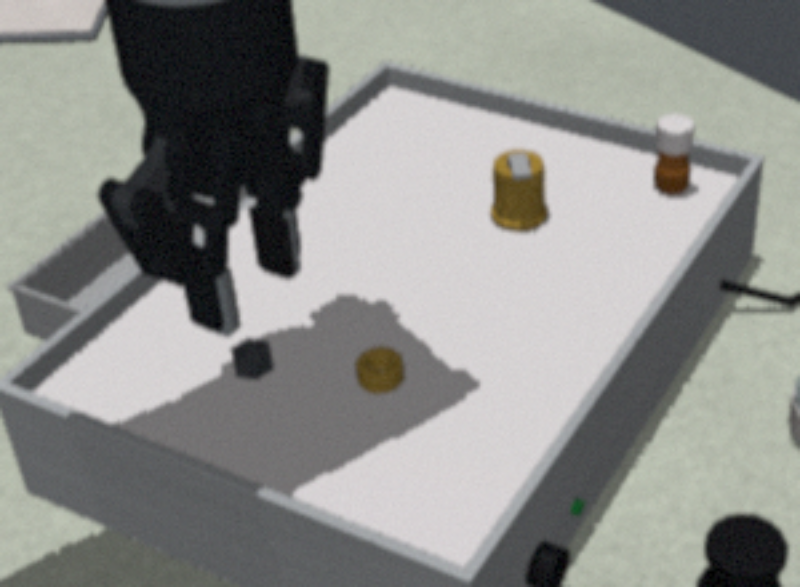

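Call:
{"name": "drive_tool", "arguments": {"steps": [0,-0.003,0.01,0,0,0,0,0,0,0.015,0,0,0,0,0,0,0.015,0,0,0,0,0,0,0,0,0,0,0,0.01,0,0,0,0,0,0,0.012,0,0,0,0,0,0,0.013,0,0,0,0,0,0,0.013,0,0,0,0,0,0]}}

```text
clock: 9.27
eef_pos: [0.5061, 0.0018, 0.1382]
tool_rot: [0.982, 0.191, 0.001, 0.0]
ft_force: [0.1, -0.3, -0.5]
grip_width: 0.0426
```

Call:
{"name": "drive_tool", "arguments": {"steps": [0.012,0,0,0,0,0,0,0.012,0,0,0,0,0,0,0.011,0,0,0,0,0,0,0.008,0,0,0,0,0,0,0.004,0,0,0,0,0,0,0,0,0,0,0,0,0]}}

```text
clock: 9.77
eef_pos: [0.5488, 0.0192, 0.1374]
tool_rot: [0.982, 0.191, 0.001, 0.0]
ft_force: [-0.5, 0.2, 0.0]
grip_width: 0.0429
```

```bash
python3 -c "
from h import *
p,d=vision.camera('side');cv2.imwrite('pics/s11.png',cv2.resize(p[140:360,120:420,::-1],(800,587)))
wh((.001,.038,.063))"
```

```text
t9.82 tray [-0.0022  0.0374] tipz 0.0646 yaw-22: 0.01 tilt [0.0006 0.    ] w 0.0425 F [-0.5 -0.9  0.2]
(0.001, 0.038, 0.063) tool shift [ 0.0032 -0.0006  0.0016]
```

View pics/s11.png

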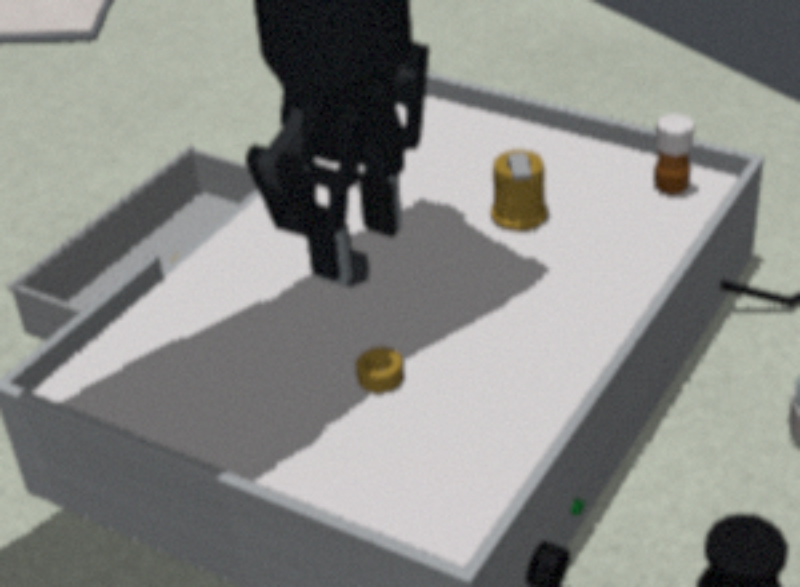

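Call:
{"name": "drive_tool", "arguments": {"steps": [0,0,-0.02,0,0,0,0,0,0,-0.02,0,0,0,0,-0.0055,0.02,0,0,0,0,0,-0.0055,0.022,0,0,0,0,0.72,0,0,0,0,0,0,0.72,0,0,0.015,0,0,0,0.72,0,0,0.015,0,0,0,0.72,0,0,0.01,0,0,0,0.72]}}

```text
clock: 10.48
eef_pos: [0.5518, -0.0248, 0.1358]
tool_rot: [0.982, 0.19, -0.001, -0.0]
ft_force: [-0.2, -1.0, -0.4]
grip_width: 0.0117
```

```bash
python3 -c "
from h import *
p,d=vision.camera('side');cv2.imwrite('pics/s12.png',cv2.resize(p[140:360,120:420,::-1],(800,587)))
wh((-.012,.135,.0635))"
```

```text
t10.53 tray [-0.0159 -0.0039] tipz 0.0612 yaw-22: -0.05 tilt [-0.0053  0.0004] w 0.0120 F [-0.7  0.8 -1.1]
(-0.012, 0.135, 0.0635) tool shift [ 0.0038 -0.1389 -0.002 ]
```

View pics/s12.png

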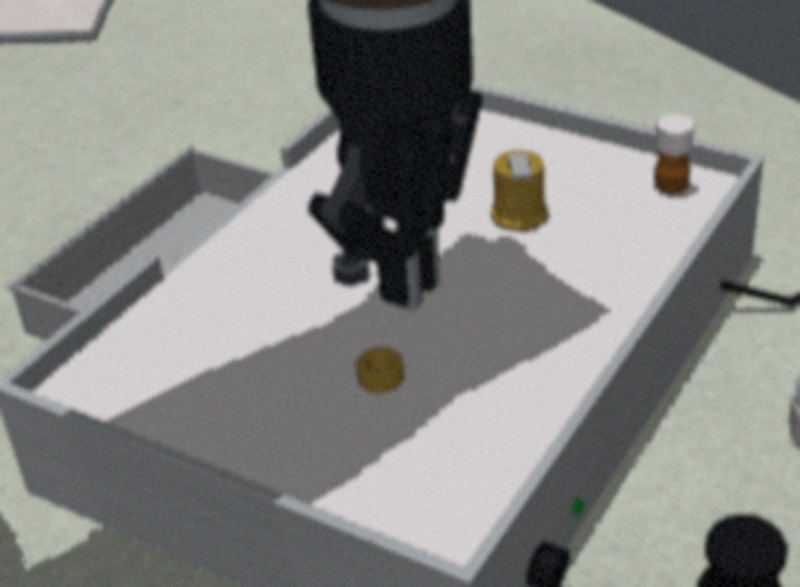

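Call:
{"name": "drive_tool", "arguments": {"steps": [0.002,-0.006,-0.0005,0,0,0,0.72,0,-0.01,0,0,0,0,0.72,0,-0.013,0,0,0,0,0.72,0,-0.013,0,0,0,0,0.72,0,-0.013,0,0,0,0,0.72,0,-0.013,0,0,0,0,0.72,0,-0.013,0,0,0,0,0.72,0,-0.013,0,0,0,0,0.72]}}

```text
clock: 11.2
eef_pos: [0.519, 0.0648, 0.1377]
tool_rot: [0.982, 0.191, 0.0, 0.0]
ft_force: [1.5, 0.1, 0.1]
grip_width: 0.0121
```

```bash
python3 -c "
from h import *
p,d=vision.camera('side');cv2.imwrite('pics/s13.png',cv2.resize(p[140:360,120:420,::-1],(800,587)))
wh((-.012,.135,.0635))"
```

```text
t11.25 tray [-0.0121  0.0929] tipz 0.0649 yaw-22: 0.14 tilt [-0.0011  0.0017] w 0.0122 F [-2.5  1.1  0.2]
(-0.012, 0.135, 0.0635) tool shift [ 0.0002 -0.0421  0.0015]
```

View pics/s13.png

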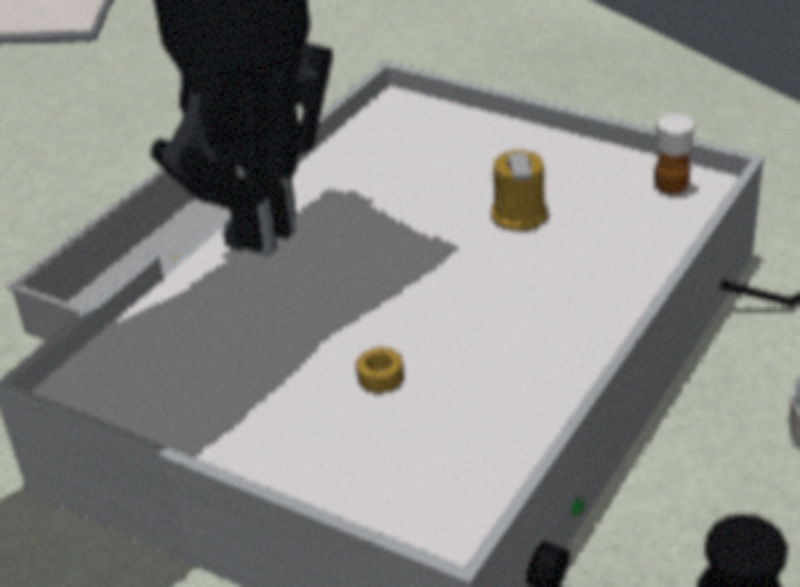

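Call:
{"name": "drive_tool", "arguments": {"steps": [0,-0.013,0.0005,0,0,0,0.72,0,-0.013,0,0,0,0,0.72,0,-0.011,0,0,0,0,0.72,0,-0.005,0,0,0,0,0.72,0,0,0,0,0,0,0.72,0,0,-0.02,0,0,0,0.72,0,0,-0.02,0,0,0,0.72]}}

```text
clock: 11.83
eef_pos: [0.5028, 0.1019, 0.1761]
tool_rot: [0.982, 0.191, -0.002, 0.0]
ft_force: [0.4, -0.1, -0.2]
grip_width: 0.012
```

Call:
{"name": "drive_tool", "arguments": {"steps": [-0.011,0.0267,0,0,0,0,0,-0.011,0.0267,0,0,0,0,0,-0.011,0.0267,0,0,0,0,0,-0.011,0.0267,0,0,0,0,0,-0.011,0.0267,0,0,0,0,0,-0.011,0.0267,0,0,0,0,0,0,0,0,0,0,0,0,0,0,0,0,0,0,0]}}

```text
clock: 12.5
eef_pos: [0.5026, -0.0729, 0.1769]
tool_rot: [0.982, 0.189, 0.0, 0.0]
ft_force: [-0.9, -0.1, -0.4]
grip_width: 0.0426
```

```bash
python3 -c "
from h import *
p,d=vision.camera('side');cv2.imwrite('pics/s14.png',cv2.resize(p[140:360,120:420,::-1],(800,587)))
wh((-.078,-.0245,.063))"
```

```text
t12.55 tray [-0.0783 -0.0296] tipz 0.1043 yaw-22: -0.15 tilt [-0.      0.0002] w 0.0428 F [ 0.2 -0.6  0. ]
(-0.078, -0.0245, 0.063) tool shift [ 0.0002 -0.0051  0.0413]
```

View pics/s14.png

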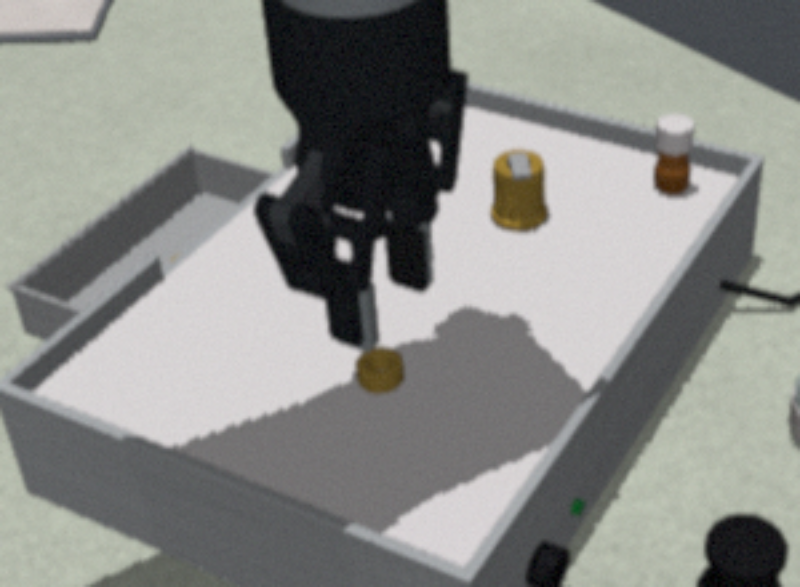

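Call:
{"name": "drive_tool", "arguments": {"steps": [0,-0.004,0.01,0,0,0,0,0,0,0.015,0,0,0,0,0,0,0.015,0,0,0,0,0,0,0,0,0,0,0,0.009,0,0,0,0,0,0,0.011,0,0,0,0,0,0,0.012,0,0,0,0,0,0,0.012,0,0,0,0,0,0]}}

```text
clock: 13.22
eef_pos: [0.5437, -0.0499, 0.1383]
tool_rot: [0.982, 0.191, 0.001, 0.0]
ft_force: [-0.8, -0.2, 0.0]
grip_width: 0.0428
```

Call:
{"name": "drive_tool", "arguments": {"steps": [0.011,0,0,0,0,0,0,0.008,0,0,0,0,0,0,0.004,0,0,0,0,0,0,0,0,0,0,0,0,0]}}

```text
clock: 13.55
eef_pos: [0.5646, -0.0415, 0.1375]
tool_rot: [0.982, 0.191, 0.001, 0.0]
ft_force: [-1.0, -0.2, 0.1]
grip_width: 0.0429
```

```bash
python3 -c "
from h import *
p,d=vision.camera('side');cv2.imwrite('pics/s15.png',cv2.resize(p[140:360,120:420,::-1],(800,587)))
wh((-.02,-.065,.063))"
```

```text
t13.60 tray [-0.0104 -0.0248] tipz 0.0646 yaw-22: 0.02 tilt [ 0.0004 -0.0001] w 0.0426 F [ 0.1 -1.   0.3]
(-0.02, -0.065, 0.063) tool shift [-0.0096  0.0402  0.0016]
```

View pics/s15.png

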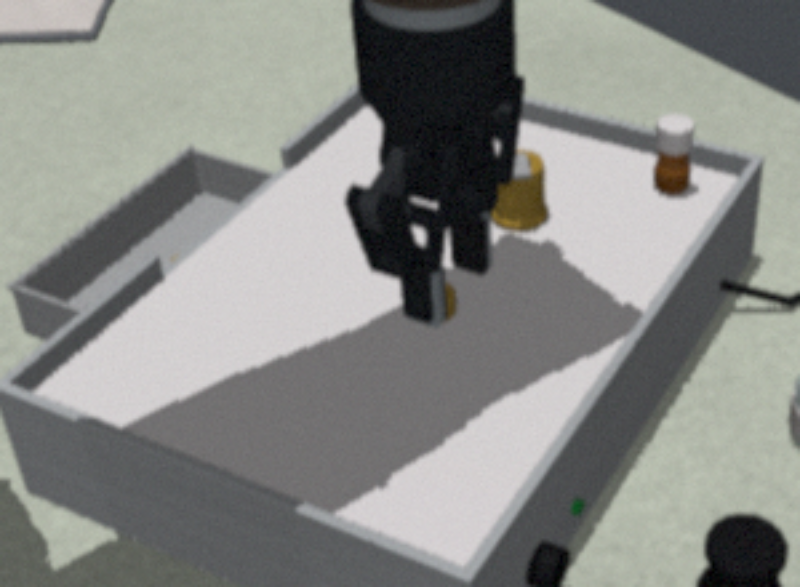

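Call:
{"name": "drive_tool", "arguments": {"steps": [0,0,-0.02,0,0,0,0,0,0,-0.02,0,0,0,0,-0.0045,0.02,0,0,0,0,0,-0.0045,0.022,0,0,0,0,0.72,0,0,0,0,0,0,0.72,0,0,0.015,0,0,0,0.72,0,0,0.015,0,0,0,0.72,0,0,0.01,0,0,0,0.72]}}

```text
clock: 14.27
eef_pos: [0.5694, -0.0846, 0.1358]
tool_rot: [0.982, 0.19, -0.001, -0.0]
ft_force: [0.1, -0.9, -1.0]
grip_width: 0.0119
```

```bash
python3 -c "
from h import *
p,d=vision.camera('side');cv2.imwrite('pics/s16.png',cv2.resize(p[140:360,120:420,::-1],(800,587)))
wh((-.02,.135,.0635))"
```

```text
t14.32 tray [-0.022  -0.0659] tipz 0.0611 yaw-22: -0.05 tilt [-0.0055  0.0009] w 0.0123 F [-1.4  0.1 -1.9]
(-0.02, 0.135, 0.0635) tool shift [ 0.0018 -0.2009 -0.0018]
```

View pics/s16.png

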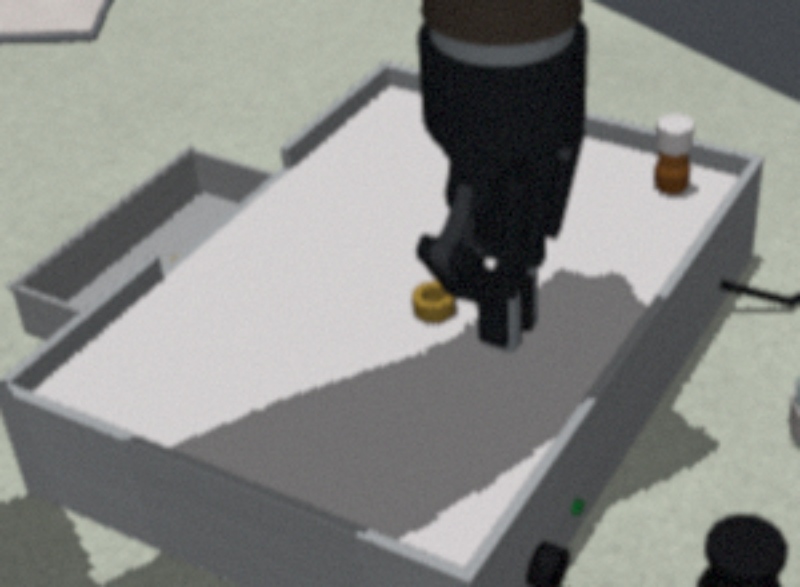

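```bash
python3 -c "
from h import *
print(tr(ray('side',(282.7,253.6),.066)))"
```

```text
[-0.01819754 -0.02205862]
```

Call:
{"name": "drive_tool", "arguments": {"steps": [0,-0.006,-0.001,0,0,0,0.72,0,-0.01,0,0,0,0,0.72,0,-0.012,0,0,0,0,0.72,0,-0.013,0,0,0,0,0.72,0,-0.013,0,0,0,0,0.72,0,-0.013,0,0,0,0,0.72,0,-0.013,0,0,0,0,0.72,0,-0.013,0,0,0,0,0.72]}}

```text
clock: 14.98
eef_pos: [0.5352, 0.0032, 0.1382]
tool_rot: [0.982, 0.191, 0.0, 0.0]
ft_force: [0.5, 1.0, 1.0]
grip_width: 0.0117
```

```bash
python3 -c "
from h import *
p,d=vision.camera('side');cv2.imwrite('pics/s17.png',cv2.resize(p[140:360,120:420,::-1],(800,587)))
wh((-.02,.135,.0635))"
```

```text
t15.03 tray [-0.0202  0.0298] tipz 0.0654 yaw-22: 0.14 tilt [-0.0013  0.0018] w 0.0117 F [-1.1  1.9 -0.4]
(-0.02, 0.135, 0.0635) tool shift [ 0.0004 -0.1052  0.0021]
```

View pics/s17.png

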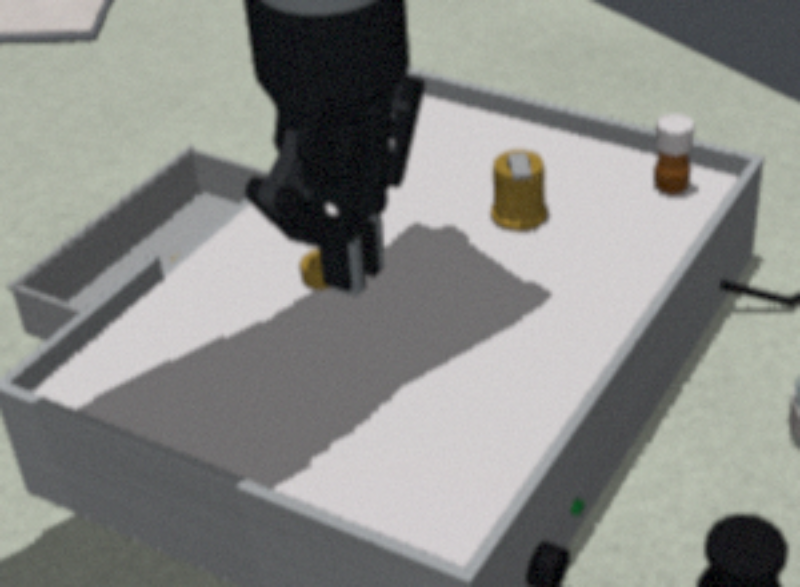

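Call:
{"name": "drive_tool", "arguments": {"steps": [0,-0.013,0.001,0,0,0,0.72,0,-0.013,0,0,0,0,0.72,0,-0.013,0,0,0,0,0.72,0,-0.013,0,0,0,0,0.72,0,-0.013,0,0,0,0,0.72,0,-0.013,0,0,0,0,0.72,0,-0.012,0,0,0,0,0.72,0,-0.01,0,0,0,0,0.72]}}

```text
clock: 15.7
eef_pos: [0.4977, 0.0958, 0.1369]
tool_rot: [0.982, 0.191, -0.0, -0.0]
ft_force: [0.9, 0.0, 0.8]
grip_width: 0.0125
```

Call:
{"name": "drive_tool", "arguments": {"steps": [0,-0.005,0,0,0,0,0.72,0,0,0,0,0,0,0.72,0,0,-0.03,0,0,0,0.72,0,0,-0.04,0,0,0,0.72,0,0,-0.03,0,0,0,0.72,-0.02,0,-0.02,0,0,0,0.72,-0.03,0,0,0,0,0,0.72,-0.03,0,0,0,0,0,0.72]}}

```text
clock: 16.37
eef_pos: [0.4231, 0.0687, 0.2586]
tool_rot: [0.982, 0.19, 0.002, 0.0]
ft_force: [-0.8, -0.8, 0.0]
grip_width: 0.0119
```

Call:
{"name": "drive_tool", "arguments": {"steps": [-0.03,-0.02,0,0,0,0,0.72,-0.03,-0.02,0,0,0,0,0.72,-0.02,-0.03,0,0,0,0,0.72,0,-0.03,0,0,0,0,0.72,0,-0.03,0,0,0,0,0.72,0,-0.03,0,0,0,0,0.72,0,-0.02,0,0,0,0,0.72,0,0,0,0,0,0,0.72]}}

```text
clock: 17.03
eef_pos: [0.2802, 0.2084, 0.2573]
tool_rot: [0.981, 0.193, 0.001, -0.001]
ft_force: [0.6, -0.1, 0.3]
grip_width: 0.0121
```

```bash
python3 -c "
from h import *
p,d=vision.camera('side');cv2.imwrite('pics/s18.png',cv2.resize(p[140:360,120:440,::-1],(800,550)))
p,d=vision.camera('top');cv2.imwrite('pics/t18.png',cv2.convertScaleAbs(cv2.resize(p[95:405,130:430,::-1],(580,600),interpolation=cv2.INTER_CUBIC),alpha=1.5))
wh()"
```

```text
t17.13 tray [-0.1798  0.3112] tipz 0.1844 yaw-22: 0.06 tilt [ 0.0004 -0.0005] w 0.0120 F [ 0.1 -0.4  0. ]
```

View pics/s18.png

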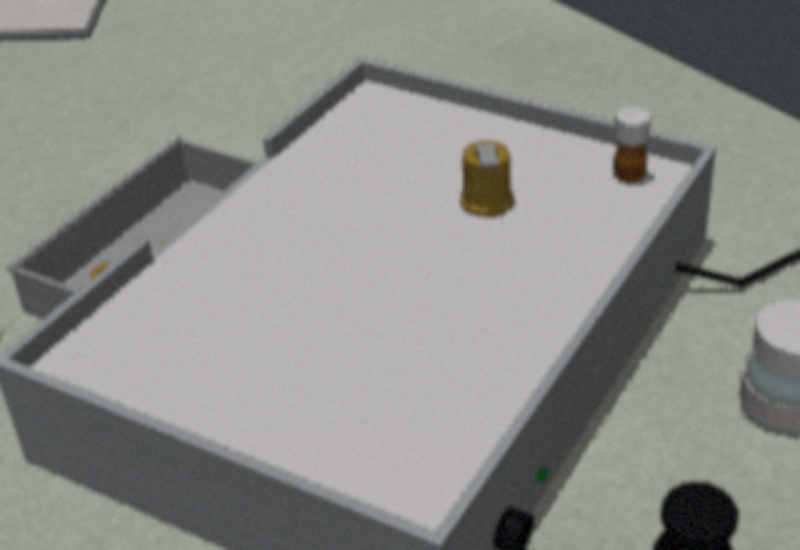

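View pics/t18.png

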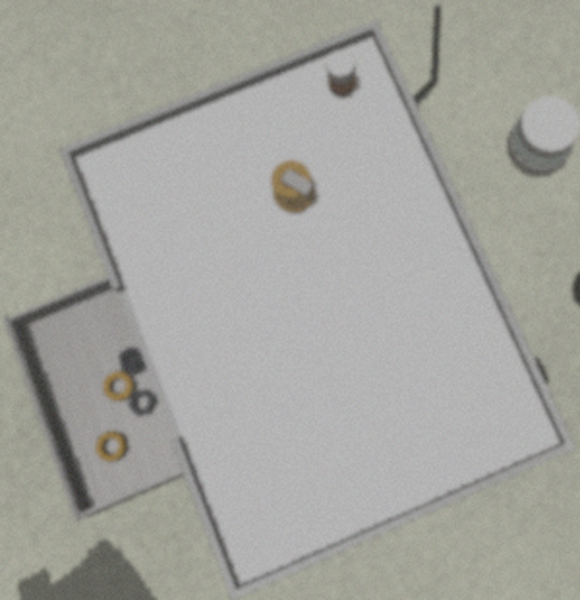

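The top picture shows all four fixings in the pan: nuts at (132,361) and (142,402), collars at (119,386) and (112,446). The lock, vial and jar are where they started, and so is the part of the loupe in view. The arm is clear, so I'm handing in.

```bash
python3 -c "
from workcell import job_done
print(job_done())"
```

```text
the job is handed in; nothing more can be done
None
```

All four fixings are in the steel catch pan, and the job was handed in at about 17 s of the 58 s allowed. I swept each one across the surface with the nearly closed fingertips and out through the gap. Both nuts and the second collar were first nudged sideways between the open fingers to line up with the gap. Nothing was gripped or lifted.

- **Pan:** the last top picture shows both nuts and both collars inside it and none left on the tray. One nut has come to rest tilted or on edge against its neighbour.
- **Bystanders:** the lock cylinder, vial and jar look unmoved against the first pictures. The loupe is only partly in view in the last crops, but it looks unmoved there.
- **Forces:** the wrist force was about 8 N at most in the readings taken, during free motion, and 5 N or less while sweeping.
- **Disagreements:** the two cameras differed by 2 to 5 mm on object positions. My picked tray edges came out about 1% shorter than the given inner size. Neither affected the sweeps.

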